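# Sweep the rejected lens caps into the reject bay

## Task

Clear the inspection desk of rejects: with your fingertips, sweep the three black lens caps with red dots across the desk and through the open side of the red three-sided bay, until each lies flat and wholly inside it. Push them from the side, smoothly and without flicking; do not pinch or lift any cap. Leave the cap with the green dot and everything else on the desk where it is.

Things in the scene. Friction and masses are not known exactly. Their poses are not given: they have to be found in the camera images.
- bay: the reject bay: a red three-sided fence fixed to the desk, 140 mm deep along its x (from -70 to +70 mm), 240 mm wide along its y (from -120 to +120 mm), walls 5 mm thick and 30 mm high; its whole -x side (the mouth, at x = -70 mm, 230 mm clear between the side walls) is open, with no sill; it has no floor of its own (the pale tint inside is level with the desk), so caps slide straight in; origin at its centre on the desk. +x points from the mouth to the back wall
- cap_a: a black round lens end cap, 40 mm diameter, 14 mm high, about 35 g, lying flat on the desk with a red dot (22 mm across) on top; origin at the centre of its underside, z up; slides freely on the desk; a reject
- cap_b: a black round lens end cap, 40 mm diameter, 14 mm high, about 35 g, lying flat on the desk with a red dot (22 mm across) on top; origin at the centre of its underside, z up; slides freely on the desk; a reject
- cap_c: a black round lens end cap, 40 mm diameter, 14 mm high, about 35 g, lying flat on the desk with a red dot (22 mm across) on top; origin at the centre of its underside, z up; slides freely on the desk; a reject
- cap_ok: a black round lens end cap, 40 mm diameter, 14 mm high, about 35 g, lying flat on the desk with a green dot (22 mm across) on top; origin at the centre of its underside, z up; slides freely on the desk; a good cap; bystander
- barrel: a black ribbed lens barrel standing upright, 54 mm diameter, 70 mm high, 250 g; bystander; origin at the centre of its underside
- phone: a black smartphone lying flat, 150 x 73 x 9 mm, long along its x; bystander; origin at the centre of its underside
- mouse: a black computer mouse, 100 x 60 mm and 35 mm high, long along its x; bystander; origin at the centre of its underside
- marker: a blue square-section marker pen with a white cap, 138 mm long along its x, 14 mm thick; bystander; origin at the centre of its underside

How it is judged (in metres and radians):
At the end, for the whole second after the job is handed in: All three red-dot caps lie flat on the desk and at rest, each wholly inside the bay (its centre at least 20 mm past the mouth line, between the side walls); the green-dot cap, barrel, phone, mouse and marker are within 20 mm of where they began (x of cap_a in the frame of bay between -0.05 and 0.05 m and y of cap_a in the frame of bay between -0.1 and 0.1 m and height (world z) of each of cap_a, cap_b, cap_c below 0.006 m and angle between each of cap_a, cap_b, cap_c's own z axis and vertical below 0.15 rad and linear speed of each of cap_a, cap_b, cap_c below 0.01 m/s and x of cap_b in the frame of bay between -0.05 and 0.05 m and y of cap_b in the frame of bay between -0.1 and 0.1 m and x of cap_c in the frame of bay between -0.05 and 0.05 m and y of cap_c in the frame of bay between -0.1 and 0.1 m and distance of each of cap_ok, barrel, phone, mouse, marker from where it was at the start of the episode below 0.02 m); the robot touches nothing.
It fails at once if a cap is lifted more than 15 mm off the desk (height (world z) of any of cap_a, cap_b, cap_c, cap_ok above 0.015 m).
It fails at once if a cap is pinched or straddled: the fingers press on it with the grasp point within 10 mm of its axis ((horizontal distance between the grasp point and cap_a below 0.01 m and contact force between the fingers and cap_a above 1 N) or (horizontal distance between the grasp point and cap_b below 0.01 m and contact force between the fingers and cap_b above 1 N) or (horizontal distance between the grasp point and cap_c below 0.01 m and contact force between the fingers and cap_c above 1 N) or (horizontal distance between the grasp point and cap_ok below 0.01 m and contact force between the fingers and cap_ok above 1 N)).
It fails at once if a cap is flicked: it slides faster than 0.6 m/s (linear speed of any of cap_a, cap_b, cap_c, cap_ok above 0.6 m/s).
It fails at once if the green-dot cap, lens barrel, phone, mouse or marker is moved more than 20 mm (distance of any of cap_ok, barrel, phone, mouse, marker from where it was at the start of the episode above 0.02 m).
It also fails if it takes over 64 s, if anything falls off the work surface, if the arm or the gripper's body presses on something with over 40 N, if the wrist force passes 120 N, or if a joint passes its speed limit or range.

## Robot

A 6-joint arm with a two-finger parallel gripper is mounted at the origin on the work surface. World frame = base frame: x ahead of the robot, y to its left, z up, the work surface at z = 0. Lengths are in m, angles in degrees, forces in N, time in s.
With the tool pointing down it reaches from about 0.4 to 0.825 m from the base axis. Payload 7 kg.
Tool frame: the origin (TCP) lies at the very end of the fingers, on their centre line; the grasp point (between the pads) lies 19 mm behind it (ctrl.tcp_to_grasp is the distance from the TCP to the grasp point, in m); z points along the fingers, y is the direction in which the jaws open and shut (so a half turn about z gives the same grasp; the last joint's range is limited). The gripper opens to 88 mm and grips with 3 to 60 N. Pads are 19 mm wide; open, the fingers measure 130 mm over their backs; the gripper's body (78 mm by 193 mm) begins 47 mm behind the grasp point.
Start: joints at [-53.107, 20.546, 0.682, 0, -70.136, -16.507], TCP at [0.235, -0.633, 0.227] pointing down, gripper open.
Joint ranges: [-176.03, 176.03], [-82.01, 121.73], [-58.28, 71.71], [-173.87, 95.51], [-174.79, -0.11], [-173.66, 173.66]. Speed limits (degrees/s): [136.94, 136.94, 172.46, 180, 180, 180].

## Interface

Orientations are given as [roll, pitch, yaw] about the fixed x, y, z axes, in that order (R = Rz(yaw) Ry(pitch) Rx(roll)).
In Python, from plant import ctrl gives the robot as it stands.
- The arm moves only by the tool jog_arm, never from a script. Its argument "commands" is a list of rows, each an object of numbers: "x", "y", "z": the shift along the tool's x, y, z in cm; "roll": the turn about the tool's z in rad. In form: [{"x": .., "y": .., "z": .., "roll": ..}, ...]. A call has 1 to 12 rows; each row shifts and turns the commanded pose from where the row before left it, along the tool's axes as they then stand; what a row does not reach is not made up. A row lasts 1/10 s, in which the tool goes at most 50 mm and 8.59 degrees, less where a joint would pass 70% of its speed; a pose out of reach is approached as far as the arm can. A call is refused whole if a number of a shift passes 5 or a number of a turn 0.15, either way. A call with a gripper value outside its range is refused whole. "gripper" is the finger opening in cm, from 0 to 8.76, set as the call begins (left out, the last holds). The fingers move at their own pace and stop on an object; the grip force is fixed at half the most. Time passes only in rows, so rows that do not move let the fingers close. It gives the time, the measured TCP pose, the force and the opening at its end, in the units of the state.
- ctrl.get_obs(): the state, without advancing time (a new reading comes with each control period).
- ctrl.snapshot(name): name is "scene" or "side" or "wrist"; returns a dict with "image" (480x640x3 uint8, red, green, blue), "mtx" (3x3 intrinsics, pixels), "position" and "orientation" of the camera in the world; the wrist camera has in their place "hand_eye" (4x4, takes a point from camera to tool coordinates, whose origin is the TCP and whose axes are the flange's). Camera axes: x right, y up, looking along -z (the intrinsics and any distortion apply to the point x, -y, -z); pixel columns grow to the right and rows downward; lengths in m; the calibration is good to about 2 mm. A picture is of the moment at which its call begins: read the wrist's pose just before it. There is no depth.
- ctrl.close_job(): hands the job in, once; it reports no verdict.
Trained networks look in the newest picture that a camera, given by its name, has taken for a name from the list of things; names that differ only in an ending like _2 or _b are one class to them, and where a whole thing is asked for, a point or a joint stands for the part that bears it (a point fixed in the world has none). Each returns a list of dicts, best first, with "confidence" (0 to 1); they miss things now and then, are a little off and sometimes report something else, mostly with a low value. They report only what shows in the picture. A call takes as long as a camera call.
- ctrl.search_frame(camera, query): "position" ([column, row] as shares, 0 to 1, of the picture: columns of its width, rows of its height, amid what is visible of it).
- ctrl.regions_of(camera, query): "mask" (480x640 bool, what is visible of it) and "position" ([column, row] as shares, 0 to 1, of the picture: columns of its width, rows of its height, amid what is visible of it).
The state is a dict: "clock": time; "joint_pos": joint angles; "qvel": joint speeds; "tau": joint torques, N m; "tool_pos": TCP position; "orientation": TCP orientation; "force": force on the tool from outside, world axes, zero at the start; "moment": the same for the moment, N m; "opening": finger opening in m.
Only numpy, scipy, OpenCV 4.12 (cv2) and the standard library are available. Lean on these libraries where they do the work, as an engineer would, in place of code of your own. Each camera call takes 0.05 s, during which the arm holds its last target.

## Working session

There is one attempt and no reset: what is moved stays moved. The work goes in short steps, Python scripts to look and compute and a tool call to move; the robot and the scene stay as the last step left them, time stands still between calls to the robot, and variables do not carry over. Pictures are saved under pics/ and viewed, and the job is handed in when it is done.

Besides the shell and the picture viewer there is one more tool, called after "Call:" by a JSON object that holds its "op" and its "data", one argument or row to a line. jog_arm: Moves the arm, as the interface text tells. Its arguments: {"type":"object","properties":{"commands":{"type":"array"},"gripper":{"type":"number"}},"required":["commands"]}

```bash
mkdir -p pics; ls; cat > h.py <<'E'
import numpy as np, cv2
from scipy.spatial.transform import Rotation as R
from plant import ctrl
def snap(n,f):
    s=ctrl.snapshot(n); cv2.imwrite('pics/'+f,s['image'][:,:,::-1]); return s
E
python3 - <<'E'
from h import *
o=ctrl.get_obs(); print(o['clock'],o['tool_pos'],o['orientation'],o['opening'])
for n in ('scene','side'):
    s=snap(n,n+'0.png'); print(n,s['mtx'],s['position'],s['orientation'],[k for k in s])
E
```

```text
pics
0.0 [ 0.23495159 -0.63227435  0.22563867] [ 1.79906949e+02 -7.01033934e-03 -1.59621363e+02] 0.08743403303176778
scene [[511.57730237   0.         315.28967329]
 [  0.         511.57730237 235.91933978]
 [  0.           0.           1.        ]] [ 1.19183693 -0.71762645  0.78643463] [50.25856161  1.31514181 41.86771296] ['image', 'mtx', 'position', 'orientation']
side [[449.76063488   0.         317.99408267]
 [  0.         449.76063488 244.09966818]
 [  0.           0.           1.        ]] [ 0.34019031 -0.67865854  0.57684605] [ 49.9219723   -0.19596819 -18.56727288] ['image', 'mtx', 'position', 'orientation']
```

View pics/scene0.png

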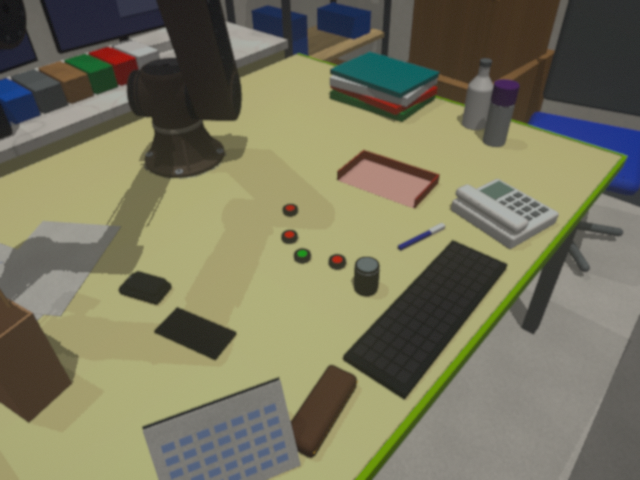

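View pics/side0.png

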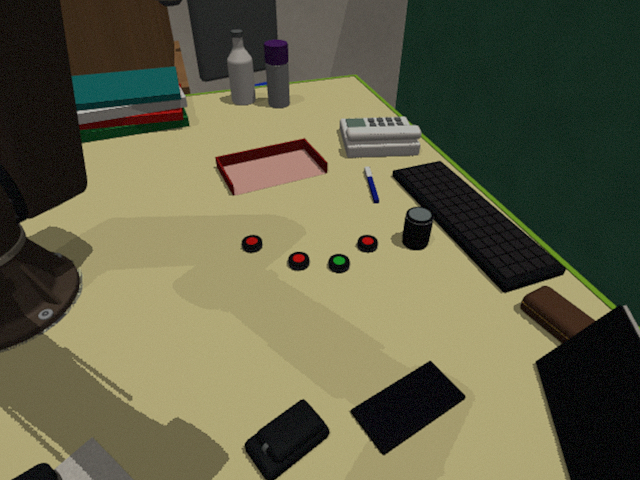

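The scene picture shows the red dots near (290,209), (289,236) and (337,261), the green dot at (302,254), the barrel at (366,275), the marker at (420,237) and the bay around (388,178). Its mouth faces the caps. The side picture agrees. Next I measure all of these.

```bash
cat >> h.py <<'E'
def toW(s,uv,z):
    uv=np.atleast_2d(uv).astype(float); K=s['mtx']
    d=np.c_[(uv[:,0]-K[0,2])/K[0,0],-(uv[:,1]-K[1,2])/K[1,1],-np.ones(len(uv))]
    d=R.from_euler('xyz',s['orientation'],degrees=True).apply(d); p=np.array(s['position'])
    return p+d*((z-p[2])/d[:,2])[:,None]
def dots(s):
    h=cv2.cvtColor(s['image'],cv2.COLOR_RGB2HSV); out={}
    for n,m in (('red',((h[...,0]<8)|(h[...,0]>172))&(h[...,1]>185)&(h[...,2]>90)),('green',(abs(h[...,0].astype(int)-60)<12)&(h[...,1]>180)&(h[...,2]>60))):
        k,l,st,c=cv2.connectedComponentsWithStats(m.astype(np.uint8))
        out[n]=[(st[i,4],c[i].round(1),toW(s,c[i],.014)[0].round(4)) for i in range(1,k) if 20<st[i,4]<600]
    return out
E
python3 - <<'E'
from h import *
for n in ('scene','side'):
    s=ctrl.snapshot(n)
    for k,v in dots(s).items():
        for t in v: print(n,k,t)
    for q,z in (('barrel',.035),('marker',.007),('phone',.009),('mouse',.017),('bay',0.01),('cap_a',.014),('cap_ok',.014)):
        for r in ctrl.regions_of(n,q)[:4]:
            px=np.array(r['position'])*[640,480]; ys,xs=np.nonzero(r['mask'])
            print(n,q,round(r['confidence'],2),px.round(),toW(s,px,z)[0].round(3))
            if q in('bay','marker') and r['confidence']>.5:
                c=cv2.approxPolyDP(cv2.convexHull(np.c_[xs,ys].astype(np.int32)),3,True)[:,0]
                print(c.tolist(),toW(s,c,.03 if q=='bay' else .014)[:,:2].round(3).tolist(),toW(s,c,0)[:,:2].round(3).tolist())
    im=s['image'][130:220,(330 if n=='scene' else 200):(460 if n=='scene' else 340)]
    cv2.imwrite(f'pics/bay_{n}.png',cv2.resize(im,None,fx=5,fy=5)[:,:,::-1])
E
```

```text
scene red (np.int32(427), array([112.2,  56.3]), array([-0.878,  0.289,  0.014]))
scene red (np.int32(39), array([430.8,  90.2]), array([0.3315, 0.8301, 0.014 ]))
scene red (np.int32(83), array([387.2, 103.8]), array([0.276 , 0.6443, 0.014 ]))
scene red (np.int32(30), array([289.5, 207.7]), array([0.4337, 0.0037, 0.014 ]))
scene red (np.int32(43), array([289. , 234.1]), array([ 0.5063, -0.073 ,  0.014 ]))
scene red (np.int32(52), array([336.8, 259.1]), array([ 0.6492, -0.0666,  0.014 ]))
scene green (np.int32(295), array([87.2, 63.4]), array([-0.8878,  0.1803,  0.014 ]))
scene green (np.int32(35), array([301.6, 253.1]), array([ 0.5753, -0.103 ,  0.014 ]))
scene barrel 0.76 [367. 276.] [ 0.746 -0.085  0.035]
scene marker 0.56 [419. 236.] [0.739 0.127 0.007]
[[444, 226], [405, 248], [398, 247], [431, 227]] [[0.769, 0.19], [0.744, 0.063], [0.729, 0.056], [0.748, 0.167]] [[0.761, 0.206], [0.735, 0.077], [0.721, 0.07], [0.739, 0.183]]
scene marker 0.42 [337. 263.] [ 0.652 -0.07   0.007]
scene phone 0.78 [195. 329.] [ 0.566 -0.399  0.009]
scene mouse 0.81 [145. 287.] [ 0.399 -0.4    0.017]
[... 1351 characters left out ...]
 0.82 [407. 407.] [ 0.562 -0.407  0.009]
side mouse 0.86 [284. 440.] [ 0.389 -0.402  0.017]
side bay 0.97 [269. 167.] [0.537 0.277 0.01 ]
[[326, 172], [233, 194], [215, 160], [280, 142], [305, 140], [325, 161]] [[0.65, 0.179], [0.427, 0.155], [0.413, 0.316], [0.586, 0.356], [0.651, 0.347], [0.664, 0.228]] [[0.667, 0.226], [0.432, 0.201], [0.417, 0.37], [0.6, 0.413], [0.668, 0.403], [0.682, 0.277]]
side bay 0.22 [285. 438.] [ 0.391 -0.397  0.01 ]
side cap_a 0.86 [364. 245.] [ 0.64  -0.076  0.014]
side cap_a 0.73 [249. 242.] [0.429 0.002 0.014]
side cap_a 0.57 [296. 261.] [ 0.502 -0.078  0.014]
side cap_ok 0.66 [336. 259.] [ 0.573 -0.096  0.014]
side cap_ok 0.38 [247. 242.] [0.425 0.004 0.014]
```

View pics/bay_side.png

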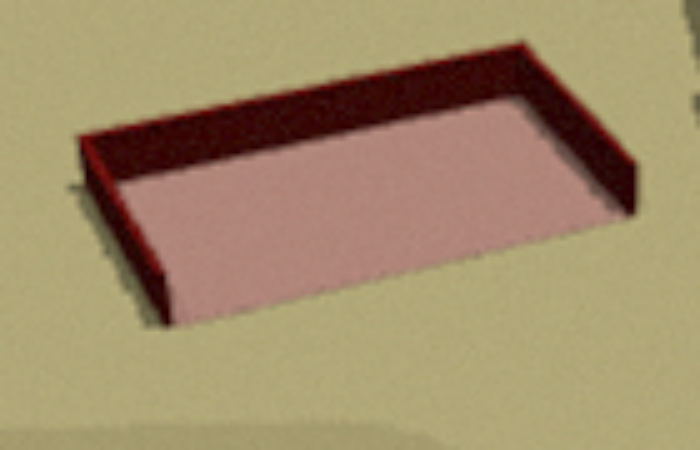

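View pics/bay_scene.png

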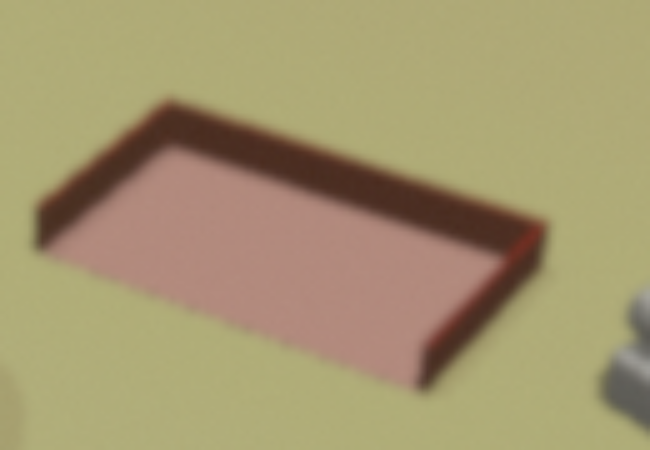

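```bash
python3 - <<'E'
from h import *
for n,c in (('side',[(234.4,195),(326.6,172.6),(223.6,166.6),(303,149.4)]),('scene',[(337.6,179.6),(414.6,208),(364.4,159.4),(430.6,181.6)])):
    s=ctrl.snapshot(n); p=toW(s,c,0)[:,:2]; print(n,p.round(4).tolist(),'mouth len',np.linalg.norm(p[1]-p[0]),np.linalg.norm(p[3]-p[2]),np.degrees(np.arctan2(*(p[1]-p[0])[::-1])),np.degrees(np.arctan2(*(p[3]-p[2])[::-1])))
E
```

```text
side [[0.4344, 0.196], [0.6673, 0.2225], [0.4321, 0.3303], [0.647, 0.3535]] mouth len 0.23435068987501476 0.2161179744392227 6.499472906821175 6.156057598049422
scene [[0.4314, 0.1964], [0.6662, 0.2222], [0.4231, 0.328], [0.6325, 0.3516]] mouth len 0.23619962491699703 0.21067897389796084 6.268942031578399 6.425163953043788
```

Bay frame: the mouth's midpoint is at (0.550, 0.209) and the inward direction is 96.35°. The plan is to cradle each cap with the fingers about 22 mm apart and the tool's x-axis along the bay axis, then push along tool -x. First I turn the tool.

Call:
{"op": "jog_arm", "data": {
  "commands": [
    {"roll": -0.147},
    {"roll": -0.147},
    {"roll": -0.147},
    {"roll": -0.147},
    {"roll": -0.147},
    {"roll": -0.147},
    {"roll": -0.147},
    {"roll": -0.147},
    {"roll": -0.147}
  ],
  "gripper": 2.2
}}

```text
validation failed for argument at $.co...
```

```bash
cat >> h.py <<'E'
M=np.array([.55,.2093]); N=np.array([-.1106,.9939]); U=np.array([.9939,.1106])
def uv(p): d=np.array(p)[:2]-M; return np.array([d@U,d@N])
def tool(u,v,z):
    "delta in tool cm to bay (u,v), height z"
    o=ctrl.get_obs(); p=np.r_[M+u*U+v*N,z]
    return (R.from_euler('xyz',o['orientation'],degrees=True).inv().apply(p-o['tool_pos'])*100).round(2)
def st():
    o=ctrl.get_obs(); print('t',round(o['clock'],2),'tcp',o['tool_pos'].round(4),'uv',uv(o['tool_pos']).round(4),'rpy',np.round(o['orientation'],2),'F',np.round(o['force'],1),'op',round(o['opening'],4),'j',np.round(o['joint_pos'],1))
E
python3 - <<'E'
from h import *
st(); print(tool(.069,-.34,.12))
E
```

```text
t 1.0 tcp [ 0.2351 -0.6327  0.2265] uv [-0.4061 -0.802 ] rpy [ 180.     -0.   -159.62] F [-0.2 -0.1  0.2] op 0.0875 j [-53.1  20.5   0.7  -0.  -70.1 -16.5]
[-57.3   33.3   10.65]
```

Call:
{"op": "jog_arm", "data": {
  "commands": [
    {"x": 0,"y": 0,"z": 0,"roll": -0.147},
    {"x": 0,"y": 0,"z": 0,"roll": -0.147},
    {"x": 0,"y": 0,"z": 0,"roll": -0.147},
    {"x": 0,"y": 0,"z": 0,"roll": -0.147},
    {"x": 0,"y": 0,"z": 0,"roll": -0.147},
    {"x": 0,"y": 0,"z": 0,"roll": -0.147},
    {"x": 0,"y": 0,"z": 0,"roll": -0.147},
    {"x": 0,"y": 0,"z": 0,"roll": -0.147},
    {"x": 0,"y": 0,"z": 0,"roll": -0.147}
  ],
  "gripper": 2.2
}}

```text
clock: 1.9
tool_pos: [0.2351, -0.6327, 0.2266]
orientation: [-180.0, -0.0, -83.5]
force: [0.5, 0.1, -0.8]
opening: 0.0239
```

```bash
python3 - <<'E'
from h import *
st(); print(tool(-.138,-.25,.12))
E
```

```text
t 1.9 tcp [ 0.2351 -0.6327  0.2266] uv [-0.4061 -0.802 ] rpy [-180.     -0.    -83.46] F [ 0.5  0.1 -0.8] op 0.0239 j [-53.1  20.5   0.7  -0.  -70.1  59.6]
[-55.11 -26.99  10.66]
```

Call:
{"op": "jog_arm", "data": {
  "commands": [
    {"x": -4,"y": -2,"z": 0,"roll": 0},
    {"x": -4,"y": -2,"z": 0,"roll": 0},
    {"x": -4,"y": -2,"z": 0,"roll": 0},
    {"x": -4,"y": -2,"z": 0,"roll": 0},
    {"x": -4,"y": -2,"z": 0,"roll": 0},
    {"x": -4,"y": -2,"z": 0,"roll": 0},
    {"x": -4,"y": -2,"z": 0,"roll": 0},
    {"x": -4,"y": -2,"z": 0,"roll": 0},
    {"x": -4,"y": -2,"z": 0,"roll": 0},
    {"x": -4,"y": -2,"z": 0,"roll": 0},
    {"x": -4,"y": -2,"z": 0,"roll": 0},
    {"x": -4,"y": -2,"z": 0,"roll": 0}
  ]
}}

```text
clock: 3.1
tool_pos: [0.4223, -0.1278, 0.2271]
orientation: [-179.9, -0.0, -83.8]
force: [1.0, -0.8, 0.2]
opening: 0.0222
```

```bash
python3 - <<'E'
from h import *
st(); print(tool(-.141,-.25,.04),uv([.434,.005]))
E
```

```text
t 3.1 tcp [ 0.4223 -0.1278  0.2271] uv [-0.1642 -0.321 ] rpy [-179.92   -0.    -83.8 ] F [ 1.  -0.8  0.2] op 0.0222 j [  8.9  -2.3 -27.1   0.  -65.1  -2.7]
[-7.1  -2.28 18.71] [-0.13788798 -0.19022417]
```

Call:
{"op": "jog_arm", "data": {
  "commands": [
    {"x": -3.5,"y": -1.2,"z": 2,"roll": 0},
    {"x": -3.5,"y": -1.1,"z": 2,"roll": 0},
    {"x": 0,"y": 0,"z": 4,"roll": 0},
    {"x": 0,"y": 0,"z": 4,"roll": 0},
    {"x": 0,"y": 0,"z": 4,"roll": 0},
    {"x": 0,"y": 0,"z": 2,"roll": 0},
    {"x": 0,"y": 0,"z": 0,"roll": 0},
    {"x": 0,"y": 0,"z": 0,"roll": 0}
  ]
}}

```text
clock: 3.9
tool_pos: [0.4377, -0.0576, 0.0471]
orientation: [180.0, -0.0, -83.8]
force: [0.0, 0.8, 0.1]
opening: 0.0221
```

```bash
python3 - <<'E'
from h import *
st(); print(tool(-.141,-.25,.008))
s=snap('side','a1.png'); cv2.imwrite('pics/a1c.png',cv2.resize(s['image'][120:330,150:450],None,fx=2.5,fy=2.5)[:,:,::-1])
E
```

```text
t 3.9 tcp [ 0.4377 -0.0576  0.0471] uv [-0.1411 -0.2528] rpy [ 1.7999e+02 -2.0000e-02 -8.3790e+01] F [0.  0.8 0.1] op 0.0221 j [ 18.3  10.7 -41.2   0.  -38.1 -12.1]
[-0.28 -0.01  3.91]
```

View pics/a1c.png

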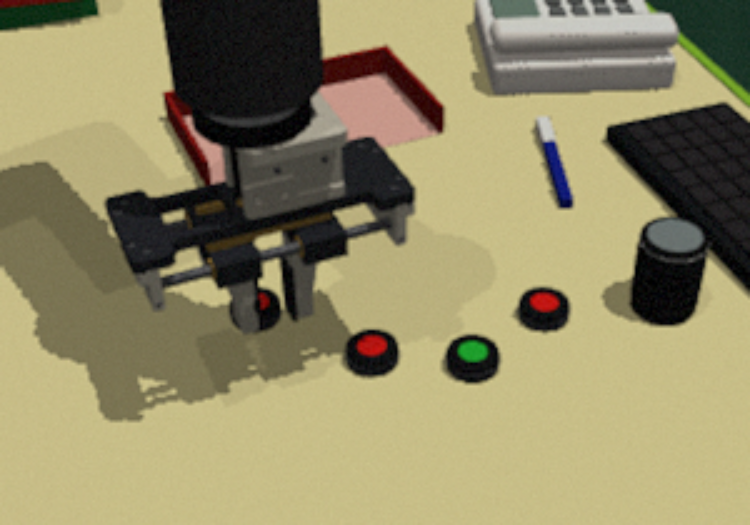

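The side view shows the fingers at about (275,300) in the crop, lined up just behind cap A. I go down and begin the sweep.

Call:
{"op": "jog_arm", "data": {
  "commands": [
    {"x": 0,"y": 0,"z": 2,"roll": 0},
    {"x": 0,"y": 0,"z": 1.2,"roll": 0},
    {"x": 0,"y": 0,"z": 0.6,"roll": 0},
    {"x": -0.8,"y": 0,"z": 0,"roll": 0},
    {"x": -1,"y": 0,"z": 0,"roll": 0},
    {"x": -1,"y": 0,"z": 0,"roll": 0},
    {"x": -1.2,"y": 0,"z": 0,"roll": 0},
    {"x": -1.4,"y": -0.4,"z": 0,"roll": 0},
    {"x": -1.4,"y": -0.6,"z": 0,"roll": 0},
    {"x": -1.4,"y": -0.6,"z": 0,"roll": 0},
    {"x": -1.2,"y": -0.5,"z": 0,"roll": 0},
    {"x": -0.6,"y": -0.2,"z": 0,"roll": 0}
  ]
}}

```text
clock: 5.15
tool_pos: [0.4501, 0.0459, 0.0086]
orientation: [-180.0, 0.0, -83.7]
force: [-1.0, 0.0, 0.1]
opening: 0.0222
```

```bash
python3 - <<'E'
from h import *
st(); print(tool(-.06,-.03,.008))
s=snap('side','a2.png'); cv2.imwrite('pics/a2c.png',cv2.resize(s['image'][120:330,150:450],None,fx=2.5,fy=2.5)[:,:,::-1])
for n in ('side','scene'):
    s=ctrl.snapshot(n)
    for t in dots(s)['red']:print(n,t[0],t[2],uv(t[2]).round(3))
E
```

```text
t 5.15 tcp [0.4501 0.0459 0.0086] uv [-0.1174 -0.1514] rpy [-1.7997e+02  1.0000e-02 -8.3750e+01] F [-1.   0.   0.1] op 0.0222 j [ 30.9  15.6 -42.1   0.  -32.3 -24.7]
[-12.15  -5.71   0.06]
side 138 [0.3012 0.6771 0.014 ] [-0.196  0.492]
side 38 [0.4249 0.3085 0.014 ] [-0.113  0.112]
side 21 [0.4522 0.074  0.014 ] [-0.112 -0.124]
side 73 [ 0.6506 -0.0649  0.014 ] [ 0.07  -0.284]
side 84 [ 0.5076 -0.0711  0.014 ] [-0.073 -0.274]
scene 428 [-0.8771  0.2889  0.014 ] [-1.41   0.237]
scene 49 [0.3338 0.8236 0.014 ] [-0.147  0.634]
scene 84 [0.2716 0.644  0.014 ] [-0.229  0.463]
scene 46 [ 0.5062 -0.0727  0.014 ] [-0.075 -0.275]
scene 53 [ 0.6492 -0.0664  0.014 ] [ 0.068 -0.285]
```

View pics/a2c.png

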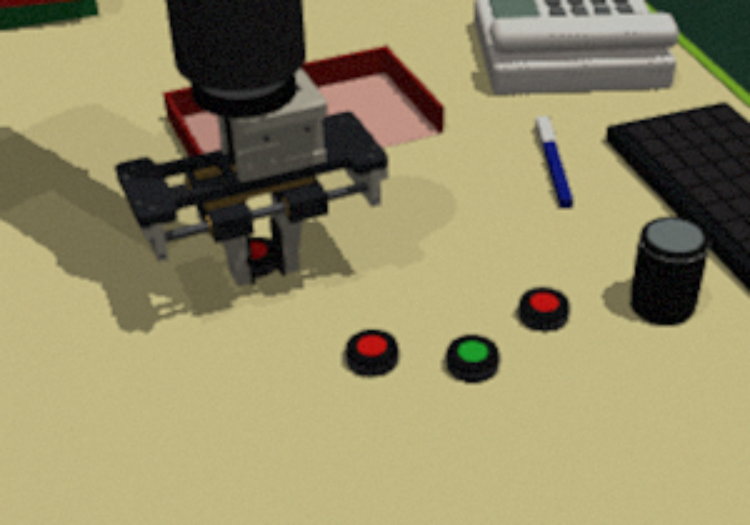

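Cap A is in the cradle, at about (258,250) in the crop. I carry on.

Call:
{"op": "jog_arm", "data": {
  "commands": [
    {"x": -1.2,"y": -0.5,"z": 0,"roll": 0},
    {"x": -1.5,"y": -0.7,"z": 0,"roll": 0},
    {"x": -1.5,"y": -0.7,"z": 0,"roll": 0},
    {"x": -1.5,"y": -0.7,"z": 0,"roll": 0},
    {"x": -1.5,"y": -0.7,"z": 0,"roll": 0},
    {"x": -1.5,"y": -0.7,"z": 0,"roll": 0},
    {"x": -1.5,"y": -0.7,"z": 0,"roll": 0},
    {"x": -1.5,"y": -0.4,"z": 0,"roll": 0},
    {"x": -1,"y": 0,"z": 0,"roll": 0},
    {"x": -0.5,"y": 0,"z": 0,"roll": 0}
  ]
}}

```text
clock: 6.3
tool_pos: [0.4856, 0.1821, 0.0084]
orientation: [180.0, -0.0, -83.8]
force: [-0.1, 0.2, 0.3]
opening: 0.022
```

```bash
python3 - <<'E'
from h import *
st(); print(tool(-.06,.03,.008))
s=snap('scene','a3.png'); cv2.imwrite('pics/a3c.png',cv2.resize(s['image'][120:300,240:500],None,fx=3,fy=3)[:,:,::-1])
E
```

```text
t 6.3 tcp [0.4856 0.1821 0.0084] uv [-0.067  -0.0199] rpy [179.99  -0.   -83.78] F [-0.1  0.2  0.3] op 0.022 j [ 42.3  20.5 -33.7  -0.  -35.8 -36. ]
[-5.   -0.69  0.04]
```

View pics/a3c.png

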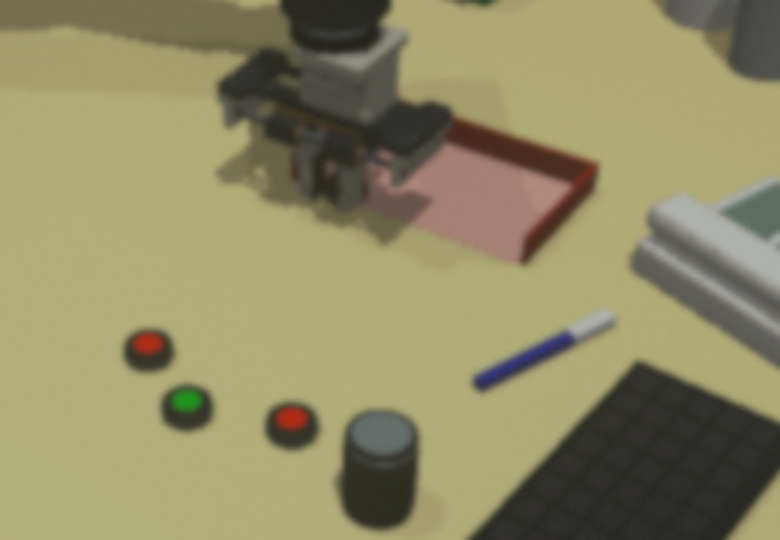

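Call:
{"op": "jog_arm", "data": {
  "commands": [
    {"x": -1,"y": 0,"z": 0,"roll": 0},
    {"x": -1.2,"y": 0,"z": 0,"roll": 0},
    {"x": -1.2,"y": 0,"z": 0,"roll": 0},
    {"x": -1,"y": 0,"z": 0,"roll": 0},
    {"x": -0.6,"y": 0,"z": 0,"roll": 0},
    {"x": -0.4,"y": 0,"z": 0,"roll": 0},
    {"x": 0,"y": 0,"z": 0,"roll": 0},
    {"x": 1,"y": 0,"z": 0,"roll": 0},
    {"x": 3,"y": 0,"z": -1,"roll": 0},
    {"x": 3,"y": 0,"z": -4,"roll": 0},
    {"x": 4,"y": 0,"z": -4,"roll": 0},
    {"x": 4,"y": 0,"z": -3,"roll": 0}
  ]
}}

```text
clock: 7.55
tool_pos: [0.4956, 0.0884, 0.1257]
orientation: [-180.0, 0.0, -83.8]
force: [1.8, -0.4, 0.3]
opening: 0.0224
```

```bash
python3 - <<'E'
from h import *
st(); print(tool(-.0755,-.335,.12))
for n in ('side','scene'):
    s=snap(n,f'a4{n}.png')
    for t in dots(s)['red']:print(n,t[0],t[2],uv(t[2]).round(3))
E
```

```text
t 7.55 tcp [0.4956 0.0884 0.1257] uv [-0.0674 -0.1142] rpy [-1.7995e+02  1.0000e-02 -8.3790e+01] F [ 1.8 -0.4  0.3] op 0.0224 j [ 32.5   9.7 -28.7   0.  -51.5 -26.3]
[22.08  0.76  0.56]
side 130 [0.3059 0.6771 0.014 ] [-0.191  0.492]
side 26 [0.4232 0.3275 0.014 ] [-0.113  0.132]
side 40 [0.4783 0.2636 0.014 ] [-0.065  0.062]
side 73 [ 0.6506 -0.0649  0.014 ] [ 0.07  -0.284]
side 82 [ 0.5074 -0.071   0.014 ] [-0.073 -0.274]
scene 428 [-0.8776  0.2892  0.014 ] [-1.41   0.237]
scene 48 [0.3336 0.825  0.014 ] [-0.147  0.636]
scene 103 [0.2731 0.6429 0.014 ] [-0.227  0.462]
scene 27 [0.4783 0.2611 0.014 ] [-0.066  0.059]
scene 43 [ 0.5063 -0.073   0.014 ] [-0.075 -0.276]
scene 53 [ 0.6492 -0.0665  0.014 ] [ 0.068 -0.285]
```

View pics/a4side.png

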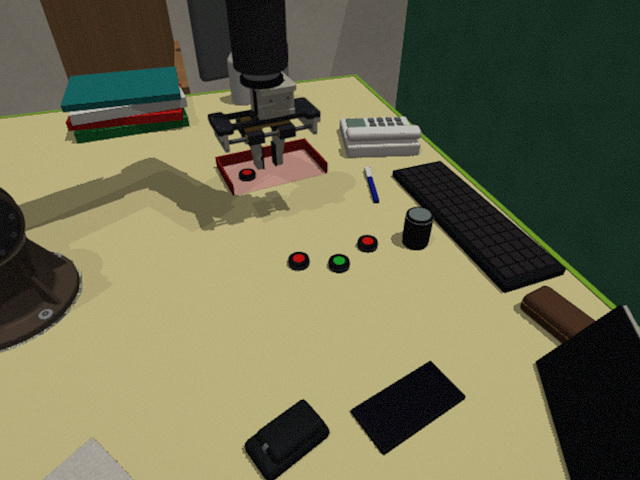

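Cap A sits in the bay, at (247,174), at u=-66 and v=60 mm. Cap B is next.

Call:
{"op": "jog_arm", "data": {
  "commands": [
    {"x": 3,"y": 0.2,"z": 0,"roll": 0},
    {"x": 4,"y": 0.2,"z": 0,"roll": 0},
    {"x": 4,"y": 0.2,"z": 0,"roll": 0},
    {"x": 4,"y": 0.1,"z": 0,"roll": 0},
    {"x": 4,"y": 0.1,"z": 0,"roll": 0},
    {"x": 2.5,"y": 0,"z": 0,"roll": 0},
    {"x": 0.5,"y": 0,"z": 2,"roll": 0},
    {"x": 0,"y": 0,"z": 3,"roll": 0},
    {"x": 0,"y": 0,"z": 3,"roll": 0},
    {"x": 0,"y": 0,"z": 0,"roll": 0},
    {"x": 0,"y": 0,"z": 0,"roll": 0}
  ]
}}

```text
clock: 8.75
tool_pos: [0.5109, -0.1297, 0.0438]
orientation: [179.9, -0.0, -83.8]
force: [0.2, 0.8, -0.2]
opening: 0.0216
```

```bash
python3 - <<'E'
from h import *
st(); print(tool(-.0755,-.335,.008))
s=snap('side','b1.png'); cv2.imwrite('pics/b1c.png',cv2.resize(s['image'][120:330,150:450],None,fx=2.5,fy=2.5)[:,:,::-1])
E
```

```text
t 8.75 tcp [ 0.5109 -0.1297  0.0438] uv [-0.0764 -0.3326] rpy [ 1.7989e+02 -2.0000e-02 -8.3810e+01] F [ 0.2  0.8 -0.2] op 0.0216 j [  7.1  18.1 -30.8   0.  -41.3  -0.9]
[ 0.24 -0.1   3.58]
```

View pics/b1c.png

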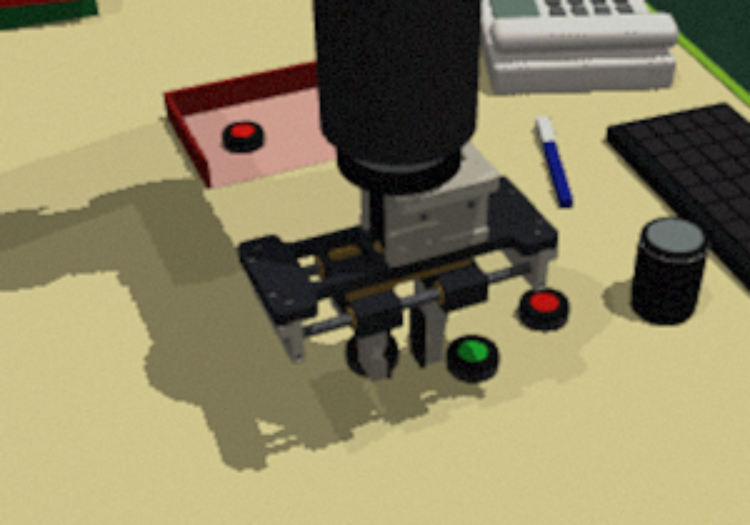

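Call:
{"op": "jog_arm", "data": {
  "commands": [
    {"x": 0,"y": 0,"z": 2,"roll": 0},
    {"x": 0,"y": 0,"z": 1,"roll": 0},
    {"x": 0,"y": 0,"z": 0.5,"roll": 0},
    {"x": -0.8,"y": 0,"z": 0,"roll": 0},
    {"x": -1,"y": 0,"z": 0,"roll": 0},
    {"x": -1,"y": 0,"z": 0,"roll": 0},
    {"x": -1.2,"y": 0,"z": 0,"roll": 0},
    {"x": -1.4,"y": 0,"z": 0,"roll": 0},
    {"x": -1.4,"y": -0.3,"z": 0,"roll": 0},
    {"x": -1.4,"y": -0.5,"z": 0,"roll": 0},
    {"x": -1.4,"y": -0.5,"z": 0,"roll": 0},
    {"x": -1,"y": -0.4,"z": 0,"roll": 0}
  ]
}}

```text
clock: 10.0
tool_pos: [0.5175, -0.0206, 0.0089]
orientation: [-180.0, -0.0, -83.8]
force: [-0.1, -0.6, 0.7]
opening: 0.0221
```

```bash
python3 - <<'E'
from h import *
st(); print(tool(0,-.02,.008))
for n in ('side','scene'):
    s=snap(n,f'b2{n}.png')
    d=dots(s)
    for t in d['red']+d['green']:print(n,t[0],t[2],uv(t[2]).round(3))
    cv2.imwrite(f'pics/b2c{n}.png',cv2.resize(s['image'][120:330,200:450],None,fx=2.5,fy=2.5)[:,:,::-1])
E
```

```text
t 10.0 tcp [ 0.5175 -0.0206  0.0089] uv [-0.0577 -0.2249] rpy [-179.99   -0.    -83.76] F [-0.1 -0.6  0.7] op 0.0221 j [ 19.5  20.4 -33.8   0.  -35.8 -13.2]
[-20.5   -5.73   0.1 ]
side 135 [0.3051 0.677  0.014 ] [-0.192  0.492]
side 29 [0.4232 0.3254 0.014 ] [-0.113  0.129]
side 41 [0.478  0.2636 0.014 ] [-0.066  0.062]
side 74 [ 0.6506 -0.0651  0.014 ] [ 0.07  -0.284]
side 87 [ 0.577  -0.1009  0.014 ] [-0.007 -0.311]
scene 431 [-0.8752  0.2884  0.014 ] [-1.408  0.236]
scene 47 [0.3337 0.827  0.014 ] [-0.147  0.638]
scene 88 [0.2748 0.6437 0.014 ] [-0.225  0.462]
scene 27 [0.4784 0.261  0.014 ] [-0.065  0.059]
scene 53 [ 0.649  -0.0667  0.014 ] [ 0.068 -0.285]
scene 262 [-0.89    0.1792  0.014 ] [-1.435  0.129]
scene 38 [ 0.5753 -0.1025  0.014 ] [-0.009 -0.313]
```

View pics/b2cside.png

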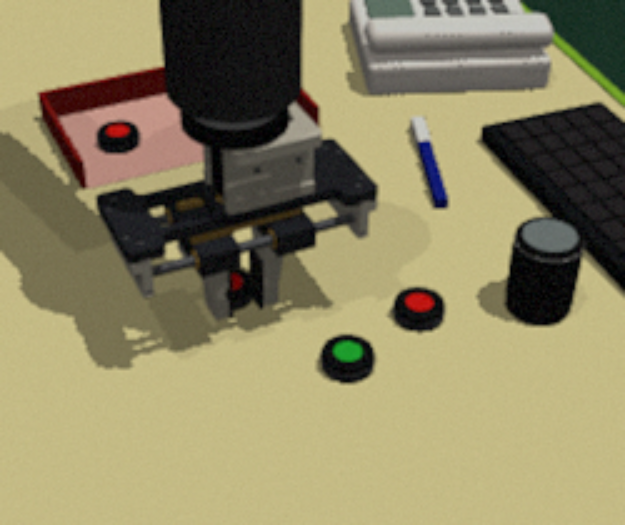

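Cap B is in the cradle, at (237,287) in the crop, and the green cap has not moved. I continue towards u=0.

Call:
{"op": "jog_arm", "data": {
  "commands": [
    {"x": -1.2,"y": -0.4,"z": 0,"roll": 0},
    {"x": -1.6,"y": -0.5,"z": 0,"roll": 0},
    {"x": -1.6,"y": -0.5,"z": 0,"roll": 0},
    {"x": -1.6,"y": -0.5,"z": 0,"roll": 0},
    {"x": -1.6,"y": -0.5,"z": 0,"roll": 0},
    {"x": -1.6,"y": -0.5,"z": 0,"roll": 0},
    {"x": -1.6,"y": -0.5,"z": 0,"roll": 0},
    {"x": -1.6,"y": -0.5,"z": 0,"roll": 0},
    {"x": -1.6,"y": -0.5,"z": 0,"roll": 0},
    {"x": -1.6,"y": -0.5,"z": 0,"roll": 0},
    {"x": -1.6,"y": -0.5,"z": 0,"roll": 0},
    {"x": -1,"y": -0.2,"z": 0,"roll": 0}
  ]
}}

```text
clock: 11.3
tool_pos: [0.5535, 0.1666, 0.0089]
orientation: [-180.0, 0.0, -83.8]
force: [-0.3, -0.4, 0.1]
opening: 0.0218
```

```bash
python3 - <<'E'
from h import *
st(); print(tool(0,.032,.008))
s=snap('side','b3.png'); cv2.imwrite('pics/b3c.png',cv2.resize(s['image'][120:330,150:450],None,fx=2.5,fy=2.5)[:,:,::-1])
E
```

```text
t 11.3 tcp [0.5535 0.1666 0.0089] uv [-0.0012 -0.0429] rpy [-1.7998e+02  1.0000e-02 -8.3780e+01] F [-0.3 -0.4  0.1] op 0.0218 j [ 36.1  24.7 -26.    0.  -39.3 -29.9]
[-7.49 -0.11  0.09]
```

View pics/b3c.png

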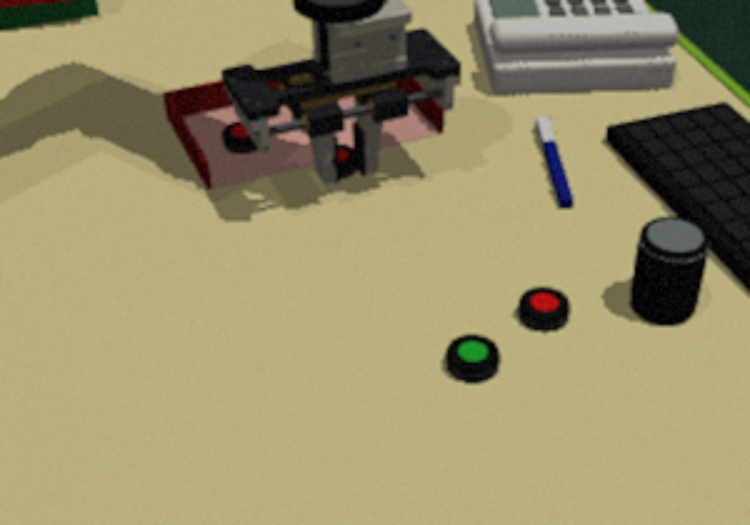

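Call:
{"op": "jog_arm", "data": {
  "commands": [
    {"x": -1,"y": 0,"z": 0,"roll": 0},
    {"x": -1.5,"y": 0,"z": 0,"roll": 0},
    {"x": -1.5,"y": 0,"z": 0,"roll": 0},
    {"x": -1.5,"y": 0,"z": 0,"roll": 0},
    {"x": -1.1,"y": 0,"z": 0,"roll": 0},
    {"x": -0.6,"y": 0,"z": 0,"roll": 0},
    {"x": -0.4,"y": 0,"z": 0,"roll": 0},
    {"x": 0,"y": 0,"z": 0,"roll": 0},
    {"x": 1,"y": 0,"z": 0,"roll": 0},
    {"x": 3,"y": 0,"z": -1,"roll": 0},
    {"x": 3,"y": 0,"z": -4,"roll": 0},
    {"x": 3,"y": 0,"z": -4,"roll": 0}
  ]
}}

```text
clock: 12.55
tool_pos: [0.5546, 0.1384, 0.099]
orientation: [179.8, -0.1, -83.8]
force: [1.4, 1.6, 0.7]
opening: 0.0221
```

Call:
{"op": "jog_arm", "data": {
  "commands": [
    {"x": 3.5,"y": -0.5,"z": -3,"roll": 0},
    {"x": 4,"y": -1,"z": 0,"roll": 0},
    {"x": 4,"y": -1,"z": 0,"roll": 0},
    {"x": 4,"y": -1,"z": 0,"roll": 0},
    {"x": 4,"y": -1,"z": 0,"roll": 0},
    {"x": 4,"y": -1,"z": 0,"roll": 0},
    {"x": 4,"y": -1,"z": 0,"roll": 0},
    {"x": 0,"y": 0,"z": 0,"roll": 0}
  ]
}}

```text
clock: 13.35
tool_pos: [0.6499, -0.1309, 0.1282]
orientation: [180.0, -0.0, -84.1]
force: [-0.3, 0.4, -1.1]
opening: 0.022
```

```bash
python3 - <<'E'
from h import *
st(); print(tool(.070,-.346,.085))
for n in ('side','scene'):
    s=snap(n,f'c0{n}.png')
    d=dots(s)
    for t in d['red']+d['green']:print(n,t[0],t[2],uv(t[2]).round(3))
E
```

```text
t 13.35 tcp [ 0.6499 -0.1309  0.1282] uv [ 0.0616 -0.3492] rpy [ 1.7996e+02 -3.0000e-02 -8.4100e+01] F [-0.3  0.4 -1.1] op 0.022 j [  5.4  23.6  -8.2   0.  -58.3   0.4]
[-0.33 -0.84  4.32]
side 139 [0.3017 0.6772 0.014 ] [-0.195  0.493]
side 28 [0.4235 0.3238 0.014 ] [-0.113  0.128]
side 39 [0.5427 0.27   0.014 ] [-0.001  0.061]
side 40 [0.4783 0.2636 0.014 ] [-0.065  0.062]
side 51 [ 0.6507 -0.0649  0.014 ] [ 0.07  -0.284]
side 77 [ 0.5769 -0.1015  0.014 ] [-0.008 -0.312]
scene 537 [-0.8405  0.2798  0.014 ] [-1.374  0.224]
scene 30 [-0.6303  0.1995  0.014 ] [-1.174  0.121]
scene 50 [0.3337 0.8242 0.014 ] [-0.147  0.635]
scene 103 [0.2745 0.6429 0.014 ] [-0.226  0.461]
scene 28 [0.4782 0.2607 0.014 ] [-0.066  0.059]
scene 32 [0.5423 0.2667 0.014 ] [-0.001  0.058]
scene 27 [ 0.6496 -0.0663  0.014 ] [ 0.069 -0.285]
scene 295 [-0.8899  0.1801  0.014 ] [-1.434  0.13 ]
```

View pics/c0scene.png

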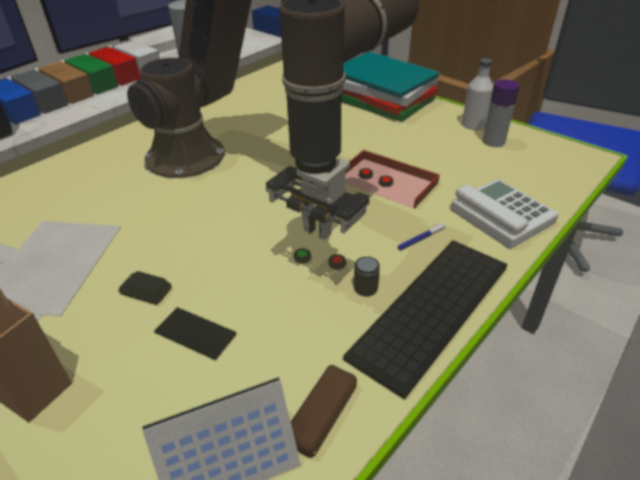

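```bash
python3 - <<'E'
from h import *
s=ctrl.snapshot('side'); K=s['mtx']; Rc=R.from_euler('xyz',s['orientation'],degrees=True)
def proj(p):
    c=Rc.inv().apply(np.array(p)-s['position']); return (K[0,2]+K[0,0]*c[0]/-c[2], K[1,2]-K[1,1]*c[1]/-c[2])
# image a2.png: TCP uv (-.1174,-.1514), z .0086
im=cv2.resize(cv2.imread('pics/a2.png')[120:260,160:340],None,fx=4.4,fy=4.2)
for z,col in ((.0746,(0,255,0)),(.0646,(0,255,255))):
    for du in (-.0965,.0965):
        pts=[proj(np.r_[M+(-.1174+du)*U+(-.1514+dv)*N,z]) for dv in (-.039,.039)]
        q=[(int((a-160)*4.4),int((b-120)*4.2)) for a,b in pts]; cv2.line(im,q[0],q[1],col,1)
cv2.imwrite('pics/clear.png',im)
E
```

```text
(no output)
```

View pics/clear.png

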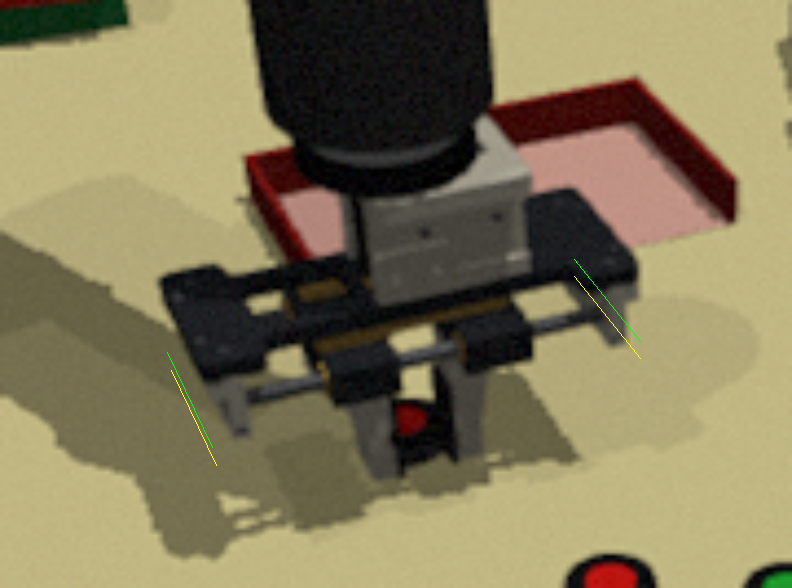

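Cap B is in, at (386,181) in the scene picture. The overlay puts the gripper's lowest bracket about 66 mm above the TCP. I therefore keep the TCP at about 10 mm, so that the body clears the 70 mm barrel.

Call:
{"op": "jog_arm", "data": {
  "commands": [
    {"x": -0.3,"y": -0.8,"z": 2,"roll": 0},
    {"x": 0,"y": 0,"z": 3,"roll": 0},
    {"x": 0,"y": 0,"z": 3,"roll": 0},
    {"x": 0,"y": 0,"z": 2,"roll": 0},
    {"x": 0,"y": 0,"z": 0,"roll": 0},
    {"x": 0,"y": 0,"z": 0,"roll": 0}
  ]
}}

```text
clock: 14.1
tool_pos: [0.6575, -0.1209, 0.0295]
orientation: [180.0, -0.0, -83.7]
force: [0.1, 0.2, 0.4]
opening: 0.022
```

```bash
python3 - <<'E'
from h import *
st(); print(tool(.070,-.346,.010))
for n in ('side','scene'):
    s=snap(n,f'c1{n}.png')
    cv2.imwrite(f'pics/c1c{n}.png',cv2.resize(s['image'][150:330,230:450],None,fx=3.2,fy=3.2)[:,:,::-1])
E
```

```text
t 14.1 tcp [ 0.6575 -0.1209  0.0295] uv [ 0.0703 -0.3401] rpy [ 1.7999e+02 -2.0000e-02 -8.3730e+01] F [0.1 0.2 0.4] op 0.022 j [  6.3  29.8 -12.8   0.  -47.5  -0. ]
[0.59 0.03 1.95]
```

View pics/c1cside.png

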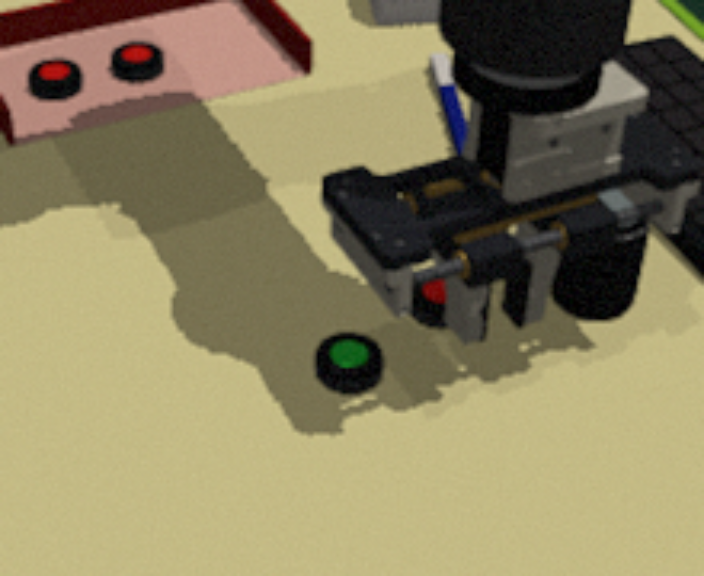

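View pics/c1cscene.png

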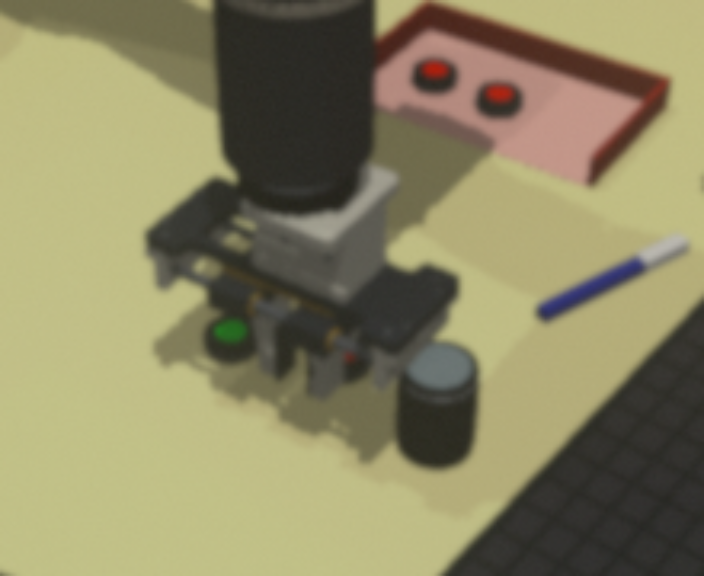

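The fingers are behind cap C, with free space to the barrel and the green cap. I go down gently and check the force.

Call:
{"op": "jog_arm", "data": {
  "commands": [
    {"x": 0,"y": 0,"z": 0.8,"roll": 0},
    {"x": 0,"y": 0,"z": 0.6,"roll": 0},
    {"x": 0,"y": 0,"z": 0.5,"roll": 0},
    {"x": 0,"y": 0,"z": 0,"roll": 0}
  ]
}}

```text
clock: 14.6
tool_pos: [0.6568, -0.1216, 0.0089]
orientation: [179.9, 0.0, -83.8]
force: [-0.1, 0.1, 0.7]
opening: 0.0219
```

Call:
{"op": "jog_arm", "data": {
  "commands": [
    {"x": -0.8,"y": 0,"z": 0,"roll": 0},
    {"x": -1,"y": 0,"z": 0,"roll": 0},
    {"x": -1,"y": 0,"z": 0,"roll": 0},
    {"x": -1,"y": 0,"z": 0,"roll": 0},
    {"x": -1.2,"y": 0,"z": 0,"roll": 0},
    {"x": -1.2,"y": 0,"z": 0,"roll": 0},
    {"x": -1.2,"y": 0,"z": 0,"roll": 0},
    {"x": -1.2,"y": 0,"z": 0,"roll": 0},
    {"x": -1,"y": 0,"z": 0,"roll": 0},
    {"x": -0.5,"y": 0,"z": 0,"roll": 0}
  ]
}}

```text
clock: 15.6
tool_pos: [0.6465, -0.02, 0.0099]
orientation: [-180.0, 0.0, -83.8]
force: [-0.4, -0.0, -0.4]
opening: 0.0219
```

```bash
python3 - <<'E'
from h import *
st(); print(tool(.066,.032,.009))
for n in ('side',):
    s=snap(n,f'c2{n}.png')
    d=dots(s)
    for t in d['red']+d['green']:print(n,t[0],t[2],uv(t[2]).round(3))
    cv2.imwrite(f'pics/c2c{n}.png',cv2.resize(s['image'][120:330,200:450],None,fx=2.5,fy=2.5)[:,:,::-1])
E
```

```text
t 15.6 tcp [ 0.6465 -0.02    0.0099] uv [ 0.0705 -0.2385] rpy [-180.      0.    -83.76] F [-0.4 -0.  -0.4] op 0.0219 j [ 15.5  29.5 -16.6  -0.  -43.9  -9.2]
[-27.05   0.51   0.1 ]
side 133 [0.3064 0.6772 0.014 ] [-0.19   0.492]
side 28 [0.5444 0.2708 0.014 ] [0.001 0.062]
side 21 [0.4782 0.2635 0.014 ] [-0.065  0.062]
side 87 [ 0.577  -0.1009  0.014 ] [-0.007 -0.311]
```

View pics/c2cside.png

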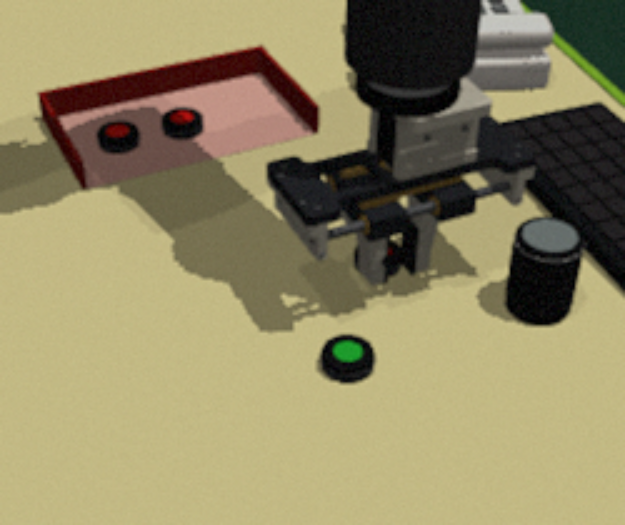

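The tool is past the barrel without contact, and cap C is in the cradle at (390,255) in the crop. I push on to the bay.

Call:
{"op": "jog_arm", "data": {
  "commands": [
    {"x": -1.2,"y": 0,"z": 0,"roll": 0},
    {"x": -1.6,"y": 0,"z": 0.1,"roll": 0},
    {"x": -1.6,"y": 0,"z": 0,"roll": 0},
    {"x": -1.6,"y": 0.1,"z": 0,"roll": 0},
    {"x": -1.6,"y": 0.1,"z": 0,"roll": 0},
    {"x": -1.6,"y": 0.1,"z": 0,"roll": 0},
    {"x": -1.6,"y": 0.1,"z": 0,"roll": 0},
    {"x": -1.6,"y": 0.1,"z": 0,"roll": 0},
    {"x": -1.6,"y": 0,"z": 0,"roll": 0},
    {"x": -1.6,"y": 0,"z": 0,"roll": 0},
    {"x": -1.6,"y": 0,"z": 0,"roll": 0},
    {"x": -1,"y": 0,"z": 0,"roll": 0}
  ]
}}

```text
clock: 16.85
tool_pos: [0.622, 0.1609, 0.009]
orientation: [-180.0, 0.0, -83.8]
force: [0.1, -0.4, 0.0]
opening: 0.0219
```

```bash
python3 - <<'E'
from h import *
st(); print(tool(.066,.032,.009))
s=snap('side','c3.png'); cv2.imwrite('pics/c3c.png',cv2.resize(s['image'][120:330,150:450],None,fx=2.5,fy=2.5)[:,:,::-1])
E
```

```text
t 16.85 tcp [0.622  0.1609 0.009 ] uv [ 0.0662 -0.0561] rpy [-1.7999e+02  1.0000e-02 -8.3770e+01] F [ 0.1 -0.4  0. ] op 0.0219 j [ 31.9  29.3 -17.3   0.  -43.4 -25.6]
[-8.81  0.03 -0.  ]
```

View pics/c3c.png

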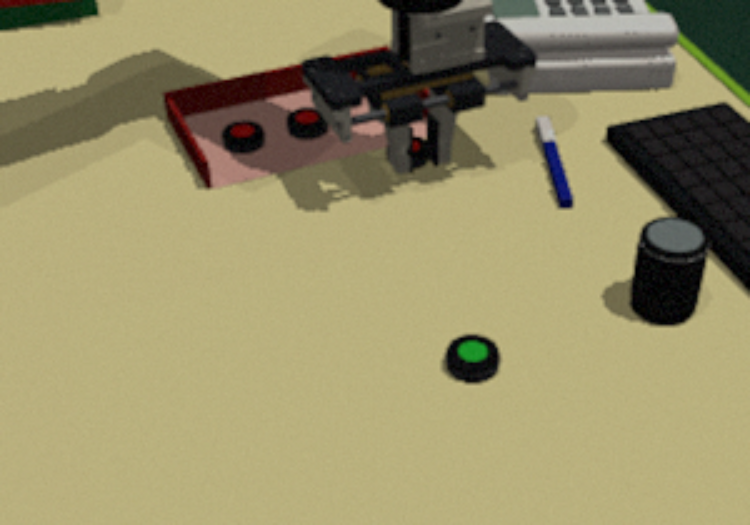

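Call:
{"op": "jog_arm", "data": {
  "commands": [
    {"x": -1.2,"y": 0,"z": 0,"roll": 0},
    {"x": -1.6,"y": 0,"z": 0,"roll": 0},
    {"x": -1.6,"y": 0,"z": 0,"roll": 0},
    {"x": -1.6,"y": 0,"z": 0,"roll": 0},
    {"x": -1.4,"y": 0,"z": 0,"roll": 0},
    {"x": -0.8,"y": 0,"z": 0,"roll": 0},
    {"x": -0.4,"y": 0,"z": 0,"roll": 0},
    {"x": 0,"y": 0,"z": 0,"roll": 0},
    {"x": 1,"y": 0,"z": 0,"roll": 0},
    {"x": 3,"y": 0,"z": -1,"roll": 0},
    {"x": 3,"y": 0,"z": -4,"roll": 0},
    {"x": 3,"y": 0,"z": -4,"roll": 0}
  ]
}}

```text
clock: 18.1
tool_pos: [0.6226, 0.1426, 0.0988]
orientation: [179.8, -0.1, -83.8]
force: [0.9, 0.8, 0.6]
opening: 0.022
```

Call:
{"op": "jog_arm", "data": {
  "commands": [
    {"x": 3,"y": 0,"z": -4,"roll": 0},
    {"x": 3,"y": 0,"z": -2,"roll": 0},
    {"x": 0,"y": 0,"z": 0,"roll": 0},
    {"x": 0,"y": 0,"z": 0,"roll": 0}
  ]
}}

```text
clock: 18.5
tool_pos: [0.6298, 0.084, 0.1594]
orientation: [-179.9, 0.0, -84.0]
force: [-0.3, -0.5, -0.4]
opening: 0.0219
```

```bash
python3 - <<'E'
from h import *
st()
for n in ('side','scene'):
    s=snap(n,f'end{n}.png')
    d=dots(s)
    for t in d['red']+d['green']:print(n,t[0],t[2],uv(t[2]).round(3))
    for q,z in (('barrel',.035),('marker',.007),('phone',.009),('mouse',.017)):
        r=ctrl.regions_of(n,q)[:1]
        if r: print(n,q,toW(s,np.array(r[0]['position'])*[640,480],z)[0].round(3))
E
```

```text
t 18.5 tcp [0.6298 0.084  0.1594] uv [ 0.0655 -0.1334] rpy [-1.7995e+02  4.0000e-02 -8.3980e+01] F [-0.3 -0.5 -0.4] op 0.0219 j [ 25.1  19.6  -9.9  -0.  -60.5 -19.1]
side 132 [0.3055 0.6771 0.014 ] [-0.191  0.492]
side 36 [0.6111 0.2745 0.014 ] [0.068 0.058]
side 36 [0.5429 0.2704 0.014 ] [-0.     0.062]
side 21 [0.4782 0.2635 0.014 ] [-0.065  0.062]
side 88 [ 0.5769 -0.101   0.014 ] [-0.008 -0.311]
side barrel [ 0.742 -0.084  0.035]
side marker [0.738 0.125 0.007]
side phone [ 0.558 -0.402  0.009]
side mouse [0.601 0.265 0.017]
scene 427 [-0.8773  0.2889  0.014 ] [-1.41   0.237]
scene 49 [0.3332 0.8258 0.014 ] [-0.147  0.637]
scene 30 [0.543  0.2667 0.014 ] [-0.001  0.058]
scene 31 [0.6102 0.2715 0.014 ] [0.067 0.055]
scene 279 [-0.8879  0.1802  0.014 ] [-1.432  0.13 ]
scene 34 [ 0.5754 -0.1028  0.014 ] [-0.009 -0.313]
scene barrel [ 0.748 -0.092  0.035]
scene marker [0.751 0.129 0.007]
scene mouse [ 0.391 -0.399  0.017]
```

View pics/endscene.png

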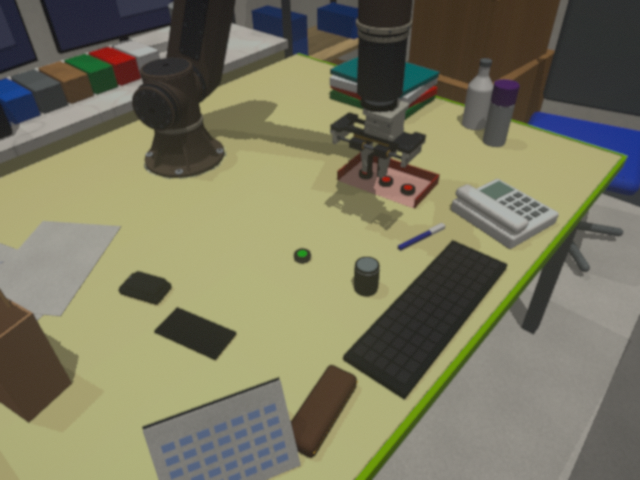

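View pics/endside.png

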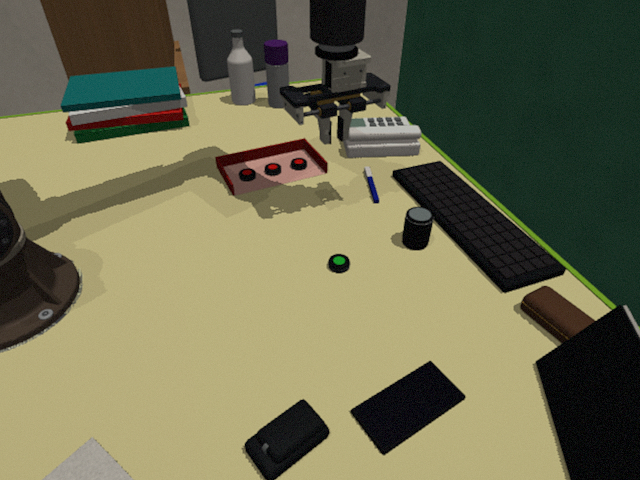

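All three red-dot caps lie flat and well inside the bay. In the side picture they are at (247,174), (273,169) and (299,163). The bystanders look the same as at the start, so I hand the job in.

```bash
python3 -c "
from plant import ctrl
print(ctrl.close_job())"
```

```text
the job is handed in; nothing more can be done
None
```

I swept the three red-dot caps into the bay one at a time, nested against two nearly closed fingertips, and handed the job in at about 19 s of the 64 s allowed. `close_job` gave no verdict.

**Caps:** The last pictures show all three lying flat, with centres about 55–62 mm past the mouth line (at least 20 mm needed) and at about -65, 0 and +67 mm across it. The arm was clear of everything.

**Bystanders:** The green cap is within about 1 mm of where it began. The barrel, marker, phone and mouse look the same as at the start. The networks put barrel, phone and marker 4–12 mm from their first readings, which is about as far as they usually scatter. No force reading above about 2 N turned up in the checks between moves.

**Checks that disagreed or missed:**
- **Mouse:** in the side view the network's top answer was a false hit inside the bay. The scene view and the picture itself show the mouse in place.
- **Cap A:** the gripper's shadow hid its dot from my colour check in the last scene picture. The last side picture gave its position, and an earlier scene reading agreed.
- **Phone:** the network found it only in the side view. It is visible and in place in the scene picture.

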